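Hold the sherd press in the mending drawer

TASK

Pull the drawer of the small wooden mending cabinet out to its stop, then push the black knob of the sherd press in it down halfway, so that the green half of its stem has gone in and the red half still shows, and finish holding it there while the glue takes. Do not push the knob right down, which would crack the glued sherd, keep the drawer fully out, and leave the finds tray, the jar and the glue bottle where they are.

Things in the scene. Friction and masses are not known exactly. Their poses are not given: they have to be found in the camera images.
- cabinet: Low wooden cabinet fixed to the table, 260 deep (x) x 260 wide (y) x 150 mm high, with one drawer in its upper part. Origin: centre of its underside. Its x axis runs from the drawer front to the back, so the drawer opens along its -x; y along its width, z up. The closed drawer front is at x = -130 mm; the cabinet's top overhangs the press while the drawer is shut.
- drawer (a joint): Travel of the drawer in m: 0 shut, 0.150 at its stop fully out (towards the cabinet's -x). It may start slightly ajar. It slides with about 2.5 N of friction and stays where it is left. Its front panel is 15 mm thick and its top edge is 136 mm above the table; the drawer's side walls reach 100 mm above the table.
- drawer_handle (a point): Middle of the drawer's steel bar handle, a level round bar about 120 mm long along the cabinet's y, 12 mm thick, 115 mm above the table; its centre line stands 45 mm in front of the drawer front. It can be pinched from above, one finger in the 39 mm gap between bar and front; fingers opened wide would push on the front. Moves with the drawer. Axes as the cabinet's.
- knob_top (a point): Centre of the flat top of the press's round black knob (38 mm across, 11 mm thick). At rest it is 127.5 mm above the table, and it goes straight down as the knob is pressed. The knob stands on the drawer's centre line, 110 mm behind the handle bar (away from the robot); with the drawer at its stop it is 85 mm in front of the cabinet's front, clear of its top. Axes as the cabinet's.
- plunger (a joint): Downward travel of the knob in m: 0 at rest (springs back up when let go), 0.010 halfway, 0.020 right down. The spring takes about 3 N to start, 7 N halfway and 11 N right down. The 12 mm thick stem between knob and the metal bridge shows 20 mm at rest: lower 10 mm green, upper 10 mm red; it sinks into the bridge as the knob goes down.
- knob_cap: The black knob itself, as a body (38 mm across, 11 mm thick); origin at the centre of its underside, z up. 116.5 mm above the table at rest.
- finds_tray: Bystander: small open cardboard tray of sherds, 110 x 85 x 30 mm, on the table to one side of the cabinet. Origin: centre of its underside.
- sample_jar: Bystander: amber jar with a white cap, 50 mm across, 75 mm high, on the table to one side of the cabinet. Origin: centre of its underside.
- glue_bottle: Bystander: white glue bottle with an orange cap, 40 mm across, 110 mm high, standing on the table to the right (the cabinet's -y side) of the space into which the drawer opens. Origin: centre of its underside.

How it is judged:
On the way, in this order (a step that is already met when the one before it is completed fails the run):
1. the drawer is pulled out to its stop while the knob is still up (value of joint drawer above 0.143 m and value of joint plunger below 0.003 m), for 0.2 s.
2. the robot presses the knob halfway down, with the drawer still out (value of joint drawer above 0.138 m and value of joint plunger between 0.006 and 0.014 m and contact force between any of the fingers, the arm and knob_cap above 2.5 N), for 0.5 s.
At the end, for the whole second after the job is handed in: Through the last second the robot itself keeps the knob pressed (more than 2.5 N) at 6 to 14 mm of its 20 mm travel, the drawer is within 12 mm of its stop, and tray, jar and glue bottle stand upright within 30 mm of where they were (all of step 2 and distance of each of finds_tray, sample_jar, glue_bottle from where it was at the start of the episode below 0.03 m and angle between each of finds_tray, sample_jar, glue_bottle's own z axis and vertical below 0.3 rad); the arm keeps its last pose, push and grip.
It fails at once if the knob is pushed right down (beyond 18 mm) (value of joint plunger above 0.018 m).
It fails at once if the finds tray, the jar or the glue bottle is shoved more than 30 mm or tipped over (distance of any of finds_tray, sample_jar, glue_bottle from where it was at the start of the episode above 0.03 m or angle between any of finds_tray, sample_jar, glue_bottle's own z axis and vertical above 0.5 rad).
It also fails if it takes over 42 s, if anything falls off the work surface, if the arm or the gripper's body presses on something with over 40 N, if the wrist force passes 120 N, or if a joint passes its speed limit or range.

ROBOT

A 7-joint arm with a two-finger parallel gripper is mounted at the origin on the work surface. World frame = base frame: x ahead of the robot, y to its left, z up, the work surface at z = 0. Lengths are in m, angles in rad, forces in N, time in s.
With the tool pointing down it reaches from about 0.425 to 0.925 m from the base axis. Payload 6.8 kg.
Tool frame: the origin (TCP) lies between the finger pads; the fingertips stand r.tips_ahead ahead of it and the grasp point (between the pads) lies 5 mm behind it (r.tips_ahead is the distance from the TCP to the fingertips, in m); z points along the fingers, y is the line along which they close (so a half turn about z gives the same grasp; the last joint's range is limited). The gripper opens to 85 mm and grips with 20 to 120 N. Pads are 22 mm wide; open, the fingers measure 114 mm over their backs; the gripper's body (76 mm by 85 mm) begins 54 mm behind the grasp point. The pads swing forward as they close: fully open they stand 13 mm farther back than shut.
Start: joints at [1.193, 0.477, 0.022, 1.555, -0.011, 1.109, -0.083], TCP at [0.18, -0.651, 0.245] pointing down, gripper open.
Joint ranges: [-2.96, 2.96], [-0.34, 2.1], [-1.41, 1.46], [0.24, 2.44], [-1.37, 4.51], [0.17, 1.92], [-2.96, 2.96]. Speed limits (rad/s): [2.39, 2.39, 3.14, 3.14, 3.14, 3.14, 3.14].

INTERFACE

Orientations are given as a rotation vector (axis times angle).
In Python, from bench import r gives the robot as it stands.
- The arm moves only by the tool move_arm, never from a script. Its argument "rows" is one flat list of numbers, 4 for each row, row after row: the shift along the tool's x, y, z in cm, then the turn about the tool's z in degrees. In form: [tx, ty, tz, twist, tx, ty, tz, twist, ...]. A call has 1 to 10 rows; each row is the pose to reach, as a shift and turn from the pose commanded when the call began, along the tool's axes at that moment; what a row does not reach only later rows make up. A row lasts 1/8 s, in which the tool goes at most 62.5 mm and 10.7 degrees, less where a joint would pass 70% of its speed; a pose out of reach is approached as far as the arm can. A call with a gripper value outside its range is refused whole. "fingers" is the opening, from 0 (shut) to 1 (fully open), set as the call begins (left out, the last holds). The fingers move at their own pace and stop on an object; "newtons" is the grip in N (left out, the last holds). Time passes only in rows, so rows that repeat a pose let the fingers close. It gives the time, the measured TCP pose, the force, the opening and the grip force at its end, in the units of the state.
- r.get_obs(): the state, without advancing time (a new reading comes with each control period).
- r.grab_frame(name): name is "scene" or "top" or "wrist"; returns the picture (384x512x3 uint8, blue, green, red); there is no depth.
- r.camera_params(name): a dict with "fx", "fy", "cx", "cy" (pixels), "world_from_camera" (4x4, takes a point from camera to world coordinates). Camera axes: x right, y down, z forward; pixel columns grow to the right and rows downward; lengths in m; the calibration is good to about 2 mm. A picture is of the moment at which its call begins: read the wrist's pose just before it. camera_params takes no time and is no camera call; for the wrist camera it gives the pose at the moment of the call.
- r.hand_in(): hands the job in; it is judged then, once.
The state is a dict: "clock": time; "joints": joint angles; "qvel": joint speeds; "tau": joint torques, N m; "tcp_pos": TCP position; "orientation": TCP orientation; "contact_force": force on the tool from outside, world axes, zero at the start; "moment": the same for the moment, N m; "grip_width": finger opening in m; "gripper_force": force on a finger pad.
Only numpy, scipy, OpenCV 4.12 (cv2) and the standard library are available. Lean on these libraries where they do the work, as an engineer would, in place of code of your own. Each camera call takes 0.05 s, during which the arm holds its last target. There are 200 camera calls.

## Working session

There is one attempt and no reset: what is moved stays moved. The work goes in short steps, Python scripts to look and compute and a tool call to move; the robot and the scene stay as the last step left them, time stands still between calls to the robot, and variables do not carry over. Pictures are saved under pics/ and viewed, at most 10 in all, crops included, and the job is handed in when it is done.

Besides the shell and the picture viewer there is one more tool, called after "Emit:" as name(argument=value, ...), one argument or row to a line, values as JSON. move_arm: Moves the arm, as the interface text tells. Its arguments: {"type":"object","properties":{"rows":{"type":"array"},"fingers":{"type":"number"},"newtons":{"type":"number"}},"required":["rows"]}

```bash
mkdir -p pics; ls; python3 - <<'E'
from bench import r
import cv2,numpy as np
o=r.get_obs(); print({k:np.round(v,3).tolist() for k,v in o.items()}, r.tips_ahead)
for n in("scene","top"):
    cv2.imwrite(f"pics/{n}0.png",r.grab_frame(n)); c=r.camera_params(n); print(n,c['fx'],c['cx'],c['cy'],np.round(c['world_from_camera'],3).tolist())
a=[cv2.imread(f"pics/{n}0.png") for n in("scene","top")]
E
```

```text
pics
{'clock': 0.0, 'joints': [1.193, 0.478, 0.022, 1.556, -0.011, 1.109, -0.083], 'qvel': [0.0, -0.0, 0.001, -0.001, -0.001, -0.002, -0.001], 'tau': [-0.0, -59.644, 1.607, -28.12, 0.012, 0.009, -0.0], 'tcp_pos': [0.18, -0.65, 0.244], 'orientation': [-3.111, -0.422, 0.001], 'contact_force': [0.502, 1.601, 0.077], 'moment': [0.026, -0.036, 0.035], 'gripper_force': 0.0, 'grip_width': 0.086} 0.014
scene 384.56021689101254 259.21786853396543 187.20126735383857 [[0.875, 0.367, -0.314, 0.929], [0.484, -0.672, 0.56, -0.565], [-0.006, -0.643, -0.766, 0.882], [0.0, 0.0, 0.0, 1.0]]
top 436.1748234502933 259.83808520123927 197.78261896140833 [[-0.006, -0.983, 0.181, 0.432], [-1.0, 0.005, -0.006, -0.005], [0.005, -0.181, -0.983, 0.997], [0.0, 0.0, 0.0, 1.0]]
```

View pics/scene0.png

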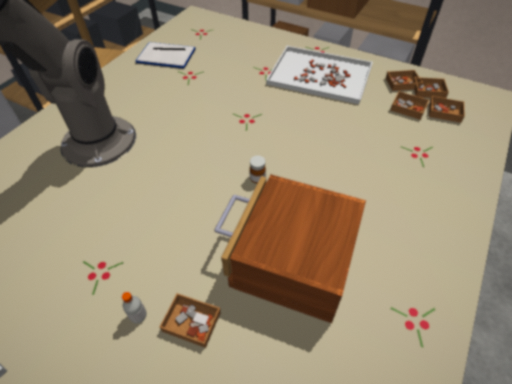

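View pics/top0.png

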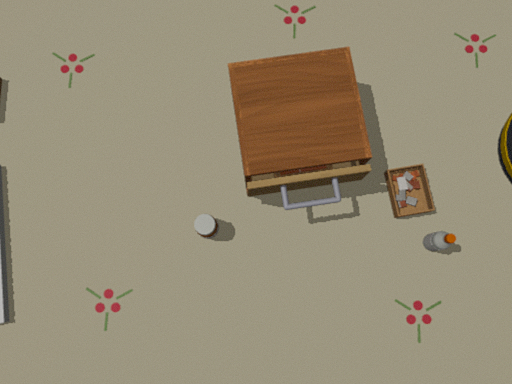

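The scene view shows the cabinet with its grey handle at (217–240, 197–235). The jar is at (258,168), the tray at (190,320) and the bottle at (133,308). The top view shows the handle bar from (286,207) to (339,201), the drawer ajar by a little, and the cabinet top's corners near (229,66), (349,49), (367,158) and (244,175).

```bash
cat > h.py <<'E'
import numpy as np,cv2
from bench import r
def ray(n,p,c=None):
    c=c or r.camera_params(n); T=np.array(c['world_from_camera'])
    d=T[:3,:3]@[(p[0]-c['cx'])/c['fx'],(p[1]-c['cy'])/c['fy'],1]; return T[:3,3],d/np.linalg.norm(d)
def plane(n,p,z,c=None):
    o,d=ray(n,p,c); return o+d*(z-o[2])/d[2]
def tri(R):
    A=sum(np.eye(3)-np.outer(d,d) for o,d in R); b=sum((np.eye(3)-np.outer(d,d))@o for o,d in R)
    x=np.linalg.solve(A,b); return x,[np.linalg.norm((np.eye(3)-np.outer(d,d))@(x-o)) for o,d in R]
E
python3 - <<'E'
from h import *
for p in [(229,66),(349,49),(367,158),(244,175)]: print('cab',plane('top',p,.15).round(3))
for n,(x0,y0,x1,y1) in {'scene':(205,185,262,250),'top':(275,172,350,215)}.items():
    im=cv2.imread(f'pics/{n}0.png'); hsv=cv2.cvtColor(im,cv2.COLOR_BGR2HSV)
    g=(im[...,0].astype(int)>im[...,2]-5)&(hsv[...,2]>90)
    m=np.zeros(g.shape,np.uint8); m[y0:y1,x0:x1]=g[y0:y1,x0:x1]*255
    cs,_=cv2.findContours(m,cv2.RETR_EXTERNAL,cv2.CHAIN_APPROX_NONE); c=max(cs,key=cv2.contourArea)
    print(n,cv2.contourArea(c),cv2.boundingRect(c),cv2.minAreaRect(c))
    big=cv2.resize(im[y0-5:y1+5,x0-5:x1+5],None,fx=5,fy=5,interpolation=cv2.INTER_CUBIC)
    cv2.drawContours(big,[(c-[x0-5,y0-5])*5+2],-1,(0,255,0),1)
    big=cv2.copyMakeBorder(big,0,max(0,380-big.shape[0]),0,max(0,430-big.shape[1]),cv2.BORDER_CONSTANT)[:380,:430]
    cv2.imwrite(f'pics/c_{n}.png',big)
b=np.hstack([cv2.imread('pics/c_scene.png'),cv2.imread('pics/c_top.png')]);cv2.imwrite('pics/c.png',b[:, :800])
E
```

```text
cab [0.868 0.053 0.15 ]
cab [ 0.906 -0.2    0.15 ]
cab [ 0.668 -0.226  0.15 ]
cab [0.634 0.022 0.15 ]
scene 190.0 (215, 195, 33, 41) ((230.70260620117188, 214.61337280273438), (16.578393936157227, 42.37306594848633), 25.866357803344727)
top 414.0 (281, 178, 60, 32) ((310.41619873046875, 193.70518493652344), (23.87297821044922, 58.085845947265625), 81.25383758544922)
```

View pics/c.png

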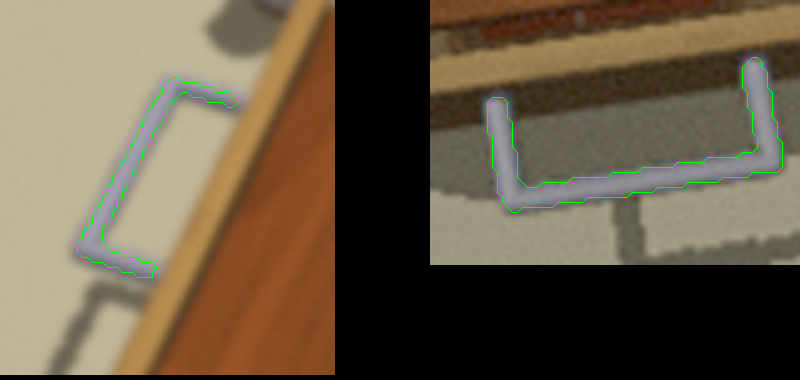

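The crop shows the bar corners clearly in both views. In the scene they are (234.8,197.2) and (217.6,229.6), and in the top view (286.8,207) and (338.4,199).

```bash
python3 - <<'E'
from h import *
a,ea=tri([ray('scene',(234.8,197.2)),ray('top',(286.8,206.5))]); b,eb=tri([ray('scene',(217.6,229.6)),ray('top',(338.6,199))])
print(a,ea,b,eb,np.linalg.norm(a-b),(a+b)/2)
pa,pb=plane('top',(286.8,206.5),.115),plane('top',(338.6,199),.115); print(pa,pb,(pa+pb)/2)
v=pa-pb; print('yaw',np.degrees(np.arctan2(-v[0],v[1])))
o=r.get_obs(); R=cv2.Rodrigues(np.array(o['orientation']))[0]; print(R.round(3),o['tcp_pos'])
c=r.camera_params('wrist'); print(c['fx'],(R.T@(np.array(c['world_from_camera'])[:3,3]-o['tcp_pos'])).round(3),(R.T@np.array(c['world_from_camera'])[:3,:3]).round(2))
for n,p in {'jar':(206,225),'bottle':(440,240),'tray':(410,190)}.items(): print(n,plane('top',p,.05).round(3))
for p in [(247,191),(370,176)]: print('front top edge',plane('top',p,.136).round(3))
E
```

```text
[ 0.57603956 -0.06440423  0.11613702] [np.float64(0.0007906508194524328), np.float64(0.000790650819452559)] [ 0.59143021 -0.17008854  0.1183029 ] [np.float64(0.0018075033174907516), np.float64(0.0018075033174907566)] 0.10682104475753788 [ 0.58373488 -0.11724638  0.11721996]
[ 0.57561833 -0.06499273  0.115     ] [ 0.59066331 -0.17190257  0.115     ] [ 0.58314082 -0.11844765  0.115     ]
yaw 8.010398972518503
[[ 0.964  0.267 -0.001]
 [ 0.267 -0.964  0.002]
 [-0.    -0.002 -1.   ]] [ 0.17979294 -0.65009931  0.2444318 ]
309.6356760470147 [ 0.081 -0.001 -0.128] [[-0.   -0.95 -0.31]
 [ 1.   -0.    0.  ]
 [-0.   -0.31  0.95]]
jar [0.546 0.108 0.05 ]
bottle [ 0.511 -0.401  0.05 ]
tray [ 0.622 -0.344  0.05 ]
front top edge [0.604 0.016 0.136]
front top edge [ 0.634 -0.234  0.136]
```

Emit:
move_arm(
  rows=[4.8,-3.7,0,-6,9.6,-7.3,0,-14,14.4,-11,0,-23,19.2,-14.7,0,-32,24,-18.3,0,-41,28.8,-22,0,-50,33.6,-25.7,0,-59,38.4,-29.3,0,-68,43.2,-33,0,-76,47,-35.9,0,-82.5],
  fingers=0.53,
  newtons=40,
)

```text
clock: 1.35
tcp_pos: [0.5383, -0.1768, 0.2452]
orientation: [-2.055, -2.376, -0.001]
contact_force: [0.5, -0.2, -0.1]
grip_width: 0.0456
gripper_force: 0.0
```

```bash
python3 - <<'E'
from h import *
o=r.get_obs(); R=cv2.Rodrigues(np.array(o['orientation']))[0]; print(R.round(3),o['tcp_pos'],o['joints'])
print('shift cm',R.T@(np.array([.583,-.118,.110])-o['tcp_pos'])*100)
c=r.camera_params('wrist'); im=r.grab_frame('wrist'); cv2.imwrite('pics/w1.png',im)
import pickle; pickle.dump(c,open('w1.pkl','wb'))
T=np.array(c['world_from_camera'])
for P in [(.576,-.0645,.116),(.591,-.171,.116)]:
    q=T[:3,:3].T@(np.array(P)-T[:3,3]); print(c['fx']*q[0]/q[2]+c['cx'],c['fy']*q[1]/q[2]+c['cy'])
E
```

```text
[[-0.144  0.99  -0.   ]
 [ 0.99   0.144  0.   ]
 [ 0.     0.    -1.   ]] [ 0.53829174 -0.17678131  0.24517873] [ 0.59657449  0.34103707 -0.48439088  1.79306828  0.1798287   1.05131469
  0.19083844]
shift cm [ 5.16568276  5.27052601 13.52075779]
327.2086200801844 52.32268839714948
318.1381621025797 186.1447182456829
```

View pics/w1.png

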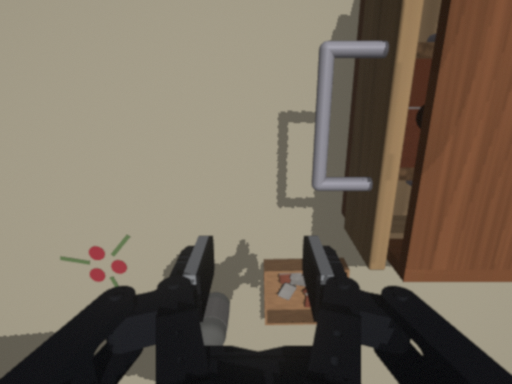

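The wrist view shows the bar corners at (326,49) and (319,184), within 3 px of where my measured points project. The handle position is confirmed.

Emit:
move_arm(
  rows=[2.6,2.6,0,0,5.2,5.3,0,0,5.2,5.3,4,0,5.2,5.3,8,0,5.2,5.3,11,0,5.2,5.3,13,0,5.2,5.3,13.5,0,5.2,5.3,13.5,0],
)

```text
clock: 2.4
tcp_pos: [0.583, -0.1205, 0.1109]
orientation: [2.062, 2.37, 0.001]
contact_force: [0.5, 0.0, 0.4]
grip_width: 0.0454
gripper_force: 0.0
```

Emit:
move_arm(
  rows=[0,0,0,0,0,0,0,0,0,0,0,0,0,0,0,0,0,0,0,0,0,0,0,0],
  fingers=0,
)

```text
clock: 3.15
tcp_pos: [0.5833, -0.1206, 0.1114]
orientation: [2.061, 2.369, 0.001]
contact_force: [-2.1, -0.0, 5.8]
grip_width: 0.0106
gripper_force: 39.2
```

Gripped on the bar at 10.6 mm. Next I pull.

Emit:
move_arm(
  rows=[0,-1,0,0,0,-2.5,0,0,0,-4,0,0,0,-5.5,0,0,0,-7,0,0,0,-8.5,0,0,0,-10,0,0,0,-11,0,0,0,-12,0,0,0,-12,0,0],
)

```text
clock: 4.4
tcp_pos: [0.4626, -0.1382, 0.1113]
orientation: [2.063, 2.368, -0.002]
contact_force: [-2.0, -2.4, 13.3]
grip_width: 0.0105
gripper_force: 41.0
```

Emit:
move_arm(
  rows=[0,-0.5,0,0,0,-1,0,0,0,-1.5,0,0,0,-1.5,0,0],
)

```text
clock: 4.9
tcp_pos: [0.4487, -0.1402, 0.1113]
orientation: [2.062, 2.367, -0.0]
contact_force: [-0.3, -2.0, 10.9]
grip_width: 0.0104
gripper_force: 40.7
```

Emit:
move_arm(
  rows=[0,-0.3,0,0,0,-0.6,0,0,0,-0.9,0,0,0,-1.2,0,0,0,-1.2,0,0],
)

```text
clock: 5.52
tcp_pos: [0.4444, -0.1409, 0.1116]
orientation: [2.053, 2.362, 0.018]
contact_force: [25.4, -2.2, -21.1]
grip_width: 0.0103
gripper_force: 39.2
```

The stop is reached: force has risen and TCP x has stalled at 0.4445. I ease the tension, hold briefly, then release.

Emit:
move_arm(
  rows=[0,0.4,0,0,0,0.7,0,0,0,0.7,0,0,0,0.7,0,0],
)

```text
clock: 6.02
tcp_pos: [0.4447, -0.1409, 0.1113]
orientation: [2.061, 2.367, 0.001]
contact_force: [2.7, -2.5, 6.7]
grip_width: 0.0104
gripper_force: 41.9
```

Emit:
move_arm(
  rows=[0,0,0,0,0,0,0,0,0,0,0,0,0,0,0,0],
  fingers=0.5,
)

```text
clock: 6.52
tcp_pos: [0.4435, -0.1397, 0.1101]
orientation: [-2.061, -2.37, 0.001]
contact_force: [0.1, -0.7, -0.7]
grip_width: 0.0423
gripper_force: 0.0
```

Emit:
move_arm(
  rows=[0,0,-2,0,0,0,-5,0,0,0,-9,0,0,0,-13,0,0,0,-13,0],
)

```text
clock: 7.15
tcp_pos: [0.4457, -0.1401, 0.2431]
orientation: [2.059, 2.366, 0.003]
contact_force: [-0.4, -0.3, -0.1]
grip_width: 0.0429
gripper_force: 0.0
```

```bash
python3 - <<'E'
from h import *
import pickle
o=r.get_obs(); c=r.camera_params('wrist'); pickle.dump((o,c),open('w2.pkl','wb'))
w=r.grab_frame('wrist'); s=r.grab_frame('scene'); t=r.grab_frame('top')
for n,i in zip(('w2','s2','t2'),(w,s,t)): cv2.imwrite(f'pics/{n}.png',i)
cv2.imwrite('pics/m2.png',np.hstack([cv2.resize(w,(400,300)),cv2.resize(t[100:300,200:400],(400,400))[:300]]))
E
```

```text
(no output)
```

View pics/t2.png

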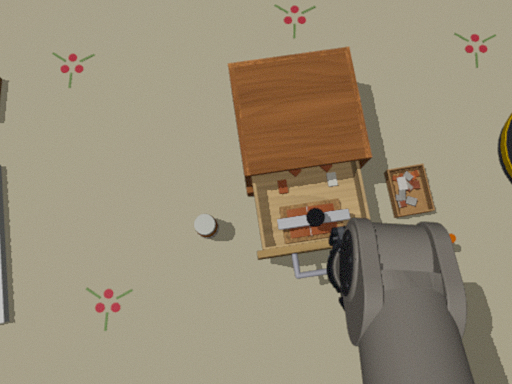

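View pics/w2.png

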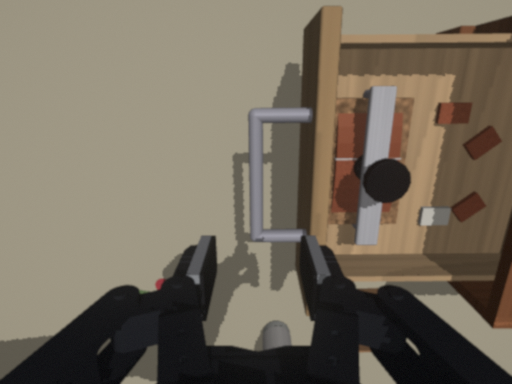

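The drawer is open. The black knob is at (316,217) in the top view and (386,180) in the wrist view, and the tray, jar and bottle have not moved.

```bash
python3 - <<'E'
from h import *
import pickle
o,c=pickle.load(open('w2.pkl','rb')); P={}
for n,f,(x0,y0,x1,y1) in [('wrist','w2',(352,145,425,215)),('top','t2',(300,203,331,232)),('scene','s2',None or (0,0,1,1))]:
    im=cv2.imread(f'pics/{f}.png')
    if n=='scene':
        T=np.array(r.camera_params('scene')['world_from_camera']); k=r.camera_params('scene'); q=T[:3,:3].T@(np.array([.553,-.122,.1275])-T[:3,3]); u=k['fx']*q[0]/q[2]+k['cx']; v=k['fy']*q[1]/q[2]+k['cy']; print('scene exp',u,v); x0,y0,x1,y1=[int(t) for t in(u-16,v-14,u+16,v+14)]
        cv2.imwrite('pics/sc2.png',cv2.resize(im[y0-15:y1+15,x0-15:x1+15],None,fx=6,fy=6))
    m=(im[y0:y1,x0:x1].max(2)<45).astype(np.uint8)
    cs,_=cv2.findContours(m,cv2.RETR_EXTERNAL,cv2.CHAIN_APPROX_NONE); k=max(cs,key=cv2.contourArea)
    e=cv2.fitEllipse(k); print(n,cv2.contourArea(k),(e[0][0]+x0,e[0][1]+y0),e[1:],cv2.boundingRect(k)); P[n]=(e[0][0]+x0,e[0][1]+y0)
for z in (.1275,.122): print(z,plane('wrist',P['wrist'],z,c).round(4),plane('top',P['top'],z).round(4))
print('tri centre of cap',tri([ray('wrist',P['wrist'],c),ray('top',P['top'])]))
print('tri3',tri([ray('wrist',P['wrist'],c),ray('top',P['top']),ray('scene',P['scene'])]))
E
```

```text
wrist 1436.0 (385.93979263305664, 180.35055923461914) ((40.68496322631836, 45.042633056640625), 75.98187255859375) (11, 15, 46, 42)
top 211.0 (315.1005163192749, 217.09159088134766) ((16.248210906982422, 16.79059410095215), 21.429140090942383) (7, 6, 17, 17)
scene exp 214.03176935884778 206.97662963511675
scene 101.0 (213.63304328918457, 207.66116333007812) ((11.275517463684082, 11.687390327453613), 159.20077514648438) (10, 10, 12, 13)
0.1275 [ 0.5502 -0.1186  0.1275] [ 0.5517 -0.1207  0.1275]
0.122 [ 0.5529 -0.1199  0.122 ] [ 0.5524 -0.1215  0.122 ]
tri centre of cap (array([ 0.55267305, -0.12070676,  0.12193492]), [np.float64(0.0008126978882002083), np.float64(0.0008126978882002493)])
tri3 (array([ 0.55190379, -0.12086914,  0.12309188]), [np.float64(0.001303031606600681), np.float64(0.0005811670692651655), np.float64(0.001124603935797231)])
```

The triangulated cap centre is (0.5525, -0.121, 0.122), which matches the cap's mid height. I close the fingers, move over it, and lower to just above.

Emit:
move_arm(
  rows=[0,3,0,0,0.1,6,0,0,0.3,9,0,0,0.3,10.8,0,0,0.3,10.8,3,0,0.3,10.8,6,0,0.3,10.8,8,0,0.3,10.8,9,0,0.3,10.8,9,0],
  fingers=0,
)

```text
clock: 8.43
tcp_pos: [0.5497, -0.1217, 0.1491]
orientation: [-2.06, -2.369, 0.002]
contact_force: [0.3, -1.3, -0.1]
grip_width: -0.0001
gripper_force: 0.0
```

Emit:
move_arm(
  rows=[0,0,0.2,0,0,0,0.4,0,0,0,0.4,0,0,0,0.4,0],
)

```text
clock: 8.93
tcp_pos: [0.5506, -0.122, 0.1466]
orientation: [2.062, 2.37, 0.0]
contact_force: [0.2, -0.4, 0.1]
grip_width: 0.0002
gripper_force: 0.0
```

```bash
python3 - <<'E'
from h import *
o=r.get_obs(); print(o['tcp_pos'],o['contact_force'],o['grip_width'])
w=r.grab_frame('wrist'); s=r.grab_frame('scene')
cv2.imwrite('pics/s3.png',s); cv2.imwrite('pics/w3.png',w)
cv2.imwrite('pics/m3.png',np.hstack([cv2.resize(w,(400,300)),cv2.resize(s[165:240,170:270],(400,300))]))
E
```

```text
[ 0.55055549 -0.12201421  0.14659804] [ 0.16498363 -0.36971325  0.12058894] 0.00024937859591568764
```

View pics/m3.png

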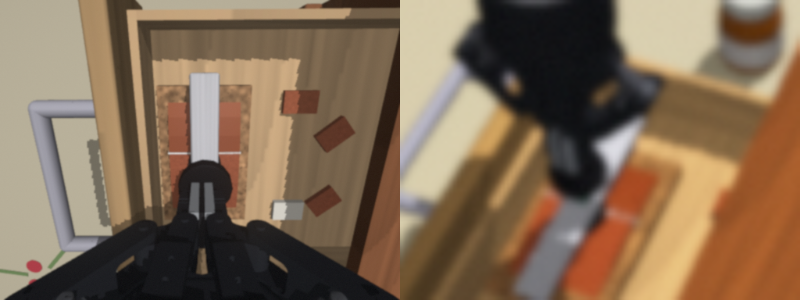

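The shut fingertips stand centred over the black knob, at (205,190) in the left half. I lower in small steps.

Emit:
move_arm(
  rows=[0,0.2,0.2,0,0,0.2,0.4,0,0,0.2,0.6,0,0,0.2,0.8,0,0,0.2,0.8,0,0,0.2,0.8,0],
)

```text
clock: 9.78
tcp_pos: [0.5525, -0.1216, 0.1385]
orientation: [2.062, 2.37, 0.0]
contact_force: [0.2, 1.0, 4.1]
grip_width: -0.0003
gripper_force: 1.9
```

Emit:
move_arm(
  rows=[0,0,0.2,0,0,0,0.4,0,0,0,0.6,0,0,0,0.7,0,0,0,0.7,0,0,0,0.7,0,0,0,0.7,0,0,0,0.7,0],
)

```text
clock: 10.78
tcp_pos: [0.5526, -0.1216, 0.1315]
orientation: [2.062, 2.37, 0.0]
contact_force: [-2.0, 0.8, 6.3]
grip_width: -0.0001
gripper_force: 3.3
```

```bash
python3 - <<'E'
from h import *
o=r.get_obs(); print(o['tcp_pos'],o['contact_force'],o['qvel'].round(4) if hasattr(o['qvel'],'round') else o['qvel'])
w=r.grab_frame('wrist'); s=r.grab_frame('scene'); t=r.grab_frame('top')
cv2.imwrite('pics/m4.png',np.hstack([cv2.resize(w,(400,300)),cv2.resize(s[165:240,170:270],(400,300),interpolation=cv2.INTER_CUBIC)])); cv2.imwrite('pics/t4.png',t)
E
```

```text
[ 0.55257134 -0.12164546  0.13154784] [-1.97610466  0.81523335  6.28729837] [-0.0013  0.0004  0.0003 -0.      0.0015  0.0019 -0.0001]
```

View pics/m4.png

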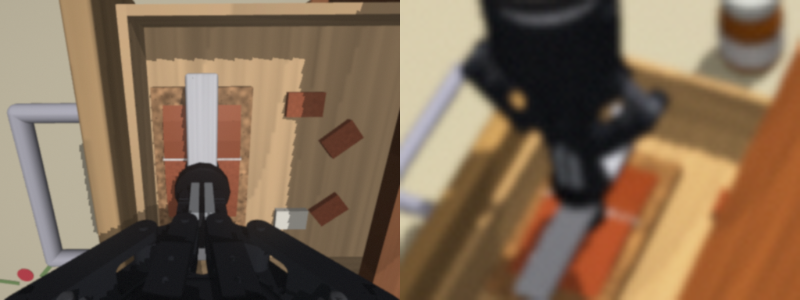

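The left half shows the fingertips on the knob cap. The tip height of 0.1175 m and 6.3 N of force both give about 10 mm of travel. I hold here and check that the drawer has not moved.

Emit:
move_arm(
  rows=[0,0,0,0,0,0,0,0,0,0,0,0,0,0,0,0,0,0,0,0,0,0,0,0],
)

```text
clock: 11.68
tcp_pos: [0.5526, -0.1216, 0.1315]
orientation: [2.062, 2.37, 0.0]
contact_force: [-1.6, -0.1, 7.1]
grip_width: -0.0002
gripper_force: 3.3
```

```bash
python3 - <<'E'
from h import *
a=cv2.imread('pics/t2.png',0); b=r.grab_frame('top'); b=cv2.cvtColor(b,cv2.COLOR_BGR2GRAY)
for (x0,y0,x1,y1) in [(280,245,312,285),(252,235,290,262),(190,210,222,240)]:
    print(cv2.phaseCorrelate(a[y0:y1,x0:x1].astype(float),b[y0:y1,x0:x1].astype(float),cv2.createHanningWindow((x1-x0,y1-y0),cv2.CV_64F)))
o=r.get_obs(); print(o['clock'],o['tcp_pos'],o['contact_force'])
E
```

```text
((-0.18295201100634628, 0.0342250530276047), 0.9335371406360933)
((0.06556787333099834, 0.4117102332587663), 0.9512545969612716)
((0.05262328417216722, -0.012543761819927113), 0.8994742223033101)
11.725 [ 0.5525609  -0.12161572  0.13154993] [-1.65665562  0.28876872  6.5166711 ]
```

```bash
python3 -c "
from bench import r
print(r.hand_in())"
```

```text
the job is handed in; nothing more can be done
None
```

I pulled the drawer out to its stop and handed the job in with the arm holding the knob about 10 mm down (halfway) at about 6.5 N, and the last check showed the drawer and jar unmoved; no verdict came back.

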